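# Turn the basking lamp up three clicks

### The arm

A 7-joint arm with a two-finger parallel gripper is mounted at the origin on the work surface. World frame = base frame: x ahead of the robot, y to its left, z up, the work surface at z = 0. Lengths are in mm, angles in rad, forces in N, time in s.
With the tool pointing down it reaches from about 425 to 875 mm from the base axis. Payload 4.7 kg.
Tool frame: the origin (TCP) lies midway between the tips of the shut fingers; the grasp point (between the pads) lies 19 mm behind it; y points along the fingers, x is the direction in which the jaws open and shut, and the axes are right-handed (so a half turn about y gives the same grasp; the last joint's range is limited). The gripper opens to 85 mm and grips with 20 to 120 N. Pads are 22 mm wide; open, the fingers measure 114 mm over their backs; the gripper's body (76 mm by 85 mm) begins 54 mm behind the grasp point. The pads swing forward as they close: fully open they stand 13 mm farther back than shut.
Start: joints at [1.292, 0.321, -0.07, 1.45, 0.023, 1.371, -0.057], TCP at [187.592, -622.362, 231.349] pointing down, gripper open.
Joint ranges: [-2.86, 2.86], [-0.3, 2.09], [-1.38, 1.24], [0.06, 2.45], [-1.56, 4.7], [0.09, 2.05], [-2.69, 2.69]. Speed limits (rad/s): [2.57, 2.57, 3.14, 3.14, 3.14, 3.14, 3.14].

### API

Orientations are given as a unit quaternion [w, x, y, z].
In Python, from bench import r gives the robot as it stands. The module is installed in compiled form; this text tells all that it offers.
- The arm moves only by the tool jog_arm, never from a script. Its argument "steps" is a list that holds one entry, the list of rows, each a list of 6 numbers: the shift along the tool's x, y, z in cm, then the turn, a rotation vector about the tool's x, y, z in rad. A call has 1 to 5 rows; each row is the pose to reach, as a shift and turn from the pose commanded when the call began, along the tool's axes at that moment; what a row does not reach only later rows make up. A row lasts 1/8 s, in which the tool goes at most 62.5 mm and 10.7 degrees, less where a joint would pass 70% of its speed; a pose out of reach is approached as far as the arm can. A call with a gripper value outside its range is refused whole. "grip" is the closure, from -1 (fully open) to 1 (shut), so that 0 is half open, set as the call begins (left out, the last holds). The fingers move at their own pace and stop on an object; the grip force is fixed at half the most. Time passes only in rows, so rows that repeat a pose let the fingers close. It gives the time, the measured TCP pose, the force and the opening at its end, in the units of the state.
- r.get_obs(): the state, without advancing time (a new reading comes with each control period).
- r.grab_frame(name): name is "scene" or "top" or "wrist"; returns the picture (384x512x3 uint8, red, green, blue); there is no depth.
- r.camera_model(name): a dict with "intrinsics" (3x3 intrinsics, pixels), "k1" (the pictures are not rectified: a ray, as slopes to the right and down, at radius r is drawn at 1 + k1 r^2 times it, then the intrinsics apply), "R" (3x3) and "t" (3): a world point X has camera coordinates R X + t. Camera axes: x right, y down, z forward; pixel columns grow to the right and rows downward; lengths in mm; the calibration is good to about 2 mm. A picture is of the moment at which its call begins: read the wrist's pose just before it. camera_model takes no time and is no camera call; for the wrist camera it gives the pose at the moment of the call.
- r.hand_in(): hands the job in, once; it reports no verdict.
The state is a dict: "t": time; "joints": joint angles; "joint_vel": joint speeds; "joint_torque": joint torques, N m; "position": TCP position; "tool_rot": TCP orientation; "force": force on the tool from outside, world axes, zero at the start; "wrist_torque": the same for the moment, N m; "gripper_width": finger opening in mm.
Only numpy, scipy, OpenCV 4.12 (cv2) and the standard library are available. Lean on these libraries where they do the work, as an engineer would, in place of code of your own. Each camera call takes 0.05 s, during which the arm holds its last target.

### The job

The basking lamp needs more heat. Open the clear splash cover of the lamp controller, turn the pointer selector under it up (clockwise seen from above) by exactly three clicks from where it stands now, without ever running past the third click, and then shut the cover fully again. Leave the trays and the things on them as they are.

Things in the scene. Friction and masses are not known exactly. Their poses are not given: they have to be found in the camera images.
- controller: Grey plastic lamp controller fixed on the shelf: an enclosure 160 mm (its x) by 150 mm (its y), 80 mm high to its rim. Origin: centre of its underside; z up; +y is the cover's hinge side, -y the side of its finger tab, -x faces the robot when it is not turned. Its 8 mm rim walls enclose a well, 144 mm (x) by 134 mm (y), 38 mm deep; the selector stands in the middle.
- panel (a point): Middle of the flat aluminium panel, the well's floor, 42 mm above the controller's underside. The panel has seven flat marks, 53 mm from the selector's axis and 30 degrees apart, one for each click place: an open ring (off) on the controller's +y side, then dots that grow clockwise, over the +x side, to the largest (full) on the -y side.
- cover (a joint): Opening angle of the cover in rad: 0 shut (the start), 2.2 at its stop. The cover is a flat clear window with a grey frame, 5 mm thick, lying on the rim. It hinges along the controller's +y rim; its tab side swings up and over to +y. The hinge is stiff: the cover stays at any angle where it is left; 1 to 2 N at the tab moves it.
- cover_hinge (a point): Middle of the cover's hinge axis: 83 mm above the controller's underside, at the middle of its +y side. The axis runs along the controller's x. Fixed.
- cover_tab (a point): Grip point of the cover's finger tab, at mid-width and mid-thickness; moves with the cover. The tab is a flat bar 18 mm wide (controller's x) and 8 mm thick, sticking out 35 mm, in the cover's plane, from the middle of the edge opposite the hinge (flush with the controller's -y wall). This point is 20 mm out from that edge, 171 mm from the hinge axis and 84 mm above the underside when shut.
- selector (a joint): Angle of the selector in rad: 0 is off (pointer to the controller's +y, at the ring), growing clockwise seen from above; 0.524 (30 degrees) a click; stops at 0 and 3.14. It starts at rest in the place 0, 0.524 or 1.047. A spring detent centres it in each place; about 0.15 N m turns it over to the next, into which it drops by itself when it is past half-way.
- selector_axis (a point): On the selector's upright axis, 22 mm above the panel, at mid-height of its pointer bar; +x points along the bar to the pointed end, z up. The selector is black: a round skirt 54 mm across, its top 12 mm above the panel, and on it a bar 12 mm thick, its top 34 mm above the panel, reaching 30 mm from the axis to the blunt tail and 40 mm to the point. A white line on top runs to the point.
- pointer_tip (a point): Pointed end of the selector's bar, 40 mm from the axis and 22 mm above the panel.
- tiers: Two clear acrylic trays, 300 mm (x) by 200 mm (y), one on posts over the other, 150 mm high in all, fixed on the shelf to the left (+y) of the controller; to be left alone. Origin: centre of the underside.
- spoon: Steel spoon lying in the upper tray; leave alone.
- tweezers: Silicone-tipped tweezers lying in the upper tray; leave alone.
- bowl: White ceramic bowl in the lower tray; leave alone.
- vine_anchor: Dark resin vine anchor with a bent peg, in the lower tray; leave alone.

How it is judged:
By the outcome, as a careful person would: the job done as asked, in the order asked, and still so for the second after the job is handed in, with the robot touching nothing.
It also fails if it takes over 72 s, if anything falls off the work surface, if the arm or the gripper's body presses on something with over 40 N, if the wrist force passes 120 N, or if a joint passes its speed limit or range.

## Working session

There is one attempt and no reset: what is moved stays moved. The work goes in short steps, Python scripts to look and compute and a tool call to move; the robot and the scene stay as the last step left them, time stands still between calls to the robot, and variables do not carry over. Pictures are saved under pics/ and viewed, and the job is handed in when it is done.

Besides the shell and the picture viewer there is one more tool, called after ">>>" by a JSON object that holds its "op" and its "data". jog_arm: Moves the arm, as the interface text tells. Its arguments: {"type":"object","properties":{"steps":{"type":"array","items":{"type":"array","items":{"type":"array","items":{"type":"number"}}}},"grip":{"type":"number"}},"required":["steps"]}

```bash
mkdir -p pics; ls; python3 - <<'E'
from bench import r
import cv2
print(r.get_obs())
for n in ["scene","top","wrist"]:
    im=r.grab_frame(n); cv2.imwrite(f"pics/{n}0.png",im[:,:,::-1])
    m=r.camera_model(n); print(n,m)
E
```

```text
pics
{'t': 0.0, 'joints': array([ 1.29211552,  0.32180871, -0.07007144,  1.45170313,  0.02260583,
        1.37077843, -0.05691204]), 'joint_vel': array([ 3.07047400e-05,  1.00113104e-03, -1.50783122e-03,  5.72545545e-04,
        5.45343428e-04, -5.60353780e-04, -1.55402913e-03]), 'joint_torque': array([ 1.13387900e-04, -4.93585289e+01, -3.82111352e-01, -3.14339411e+01,
        1.30145033e-02,  1.14283408e-02, -7.88357795e-06]), 'position': array([ 187.38623939, -621.83573731,  230.21854912]), 'tool_rot': array([ 0.56795876, -0.56721612,  0.42228001, -0.42115118]), 'force': array([-0.19243564,  0.7331001 ,  0.32762311]), 'wrist_torque': array([-0.01285815,  0.00132679, -0.02838324]), 'gripper_width': 85.57023888287357}
scene {'intrinsics': array([[454.43007384,   0.        , 253.01564225],
       [  0.        , 454.43007384, 188.8426035 ],
       [  0.        ,   0.        ,   1.        ]]), 'k1': -0.006540413325753576, 'R': array([[ 0.4247947 ,  0.9052601 , -0.0073217 ],
       [ 0.49853553, -0.24067413, -0.83278946],
       [-0.75565322,  0.35011442, -0.55354142]]), 't': array([-331
[... 170 characters left out ...]
 [  0.        ,   0.        ,   1.        ]]), 'k1': -0.014443205447736555, 'R': array([[ 0.0074213 , -0.9999508 ,  0.00658174],
       [-0.98140128, -0.00854592, -0.19177722],
       [ 0.19182403, -0.0050361 , -0.98141641]]), 't': array([ 140.67604133,  553.89013495, 1069.40211489])}
wrist {'intrinsics': array([[302.58487774,   0.        , 259.58901559],
       [  0.        , 302.58487774, 187.87312345],
       [  0.        ,   0.        ,   1.        ]]), 'k1': -0.004718310970347707, 'R': array([[ 0.28852101, -0.95747251, -0.0014231 ],
       [-0.9192921 , -0.27743081,  0.27916695],
       [-0.26768949, -0.07923729, -0.96024153]]), 't': array([-650.06307766,  -35.42495948,  378.09783066])}
```

View pics/scene0.png

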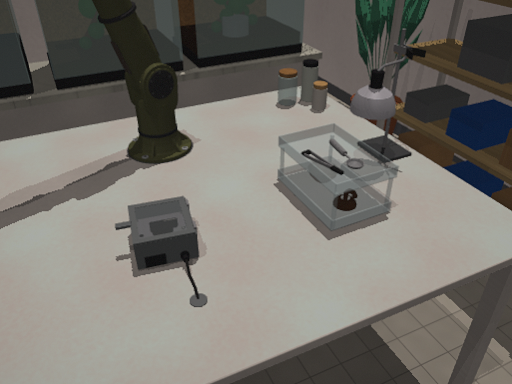

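View pics/top0.png

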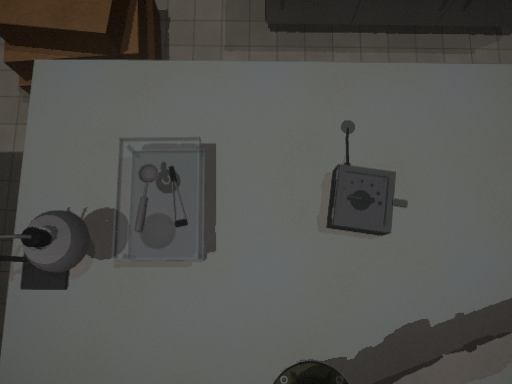

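View pics/wrist0.png

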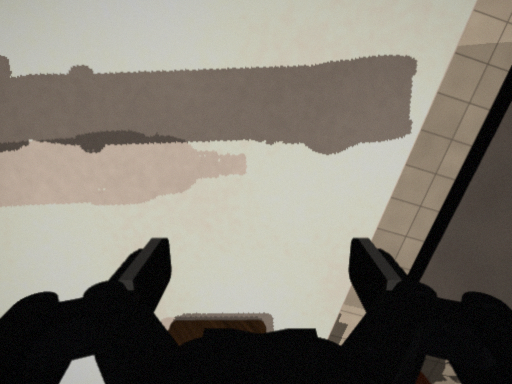

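```bash
python3 - <<'E'
import cv2
im=cv2.imread('pics/top0.png'); c=im[155:245,320:420]
cv2.imwrite('pics/topz.png',cv2.resize(cv2.convertScaleAbs(c,alpha=1.6),None,fx=6.5,fy=6.5,interpolation=cv2.INTER_CUBIC))
im=cv2.imread('pics/scene0.png'); c=im[190:280,105:215]
cv2.imwrite('pics/scenez.png',cv2.resize(cv2.convertScaleAbs(c,alpha=1.6),None,fx=6,fy=6,interpolation=cv2.INTER_CUBIC))
E
```

```text
(no output)
```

View pics/topz.png

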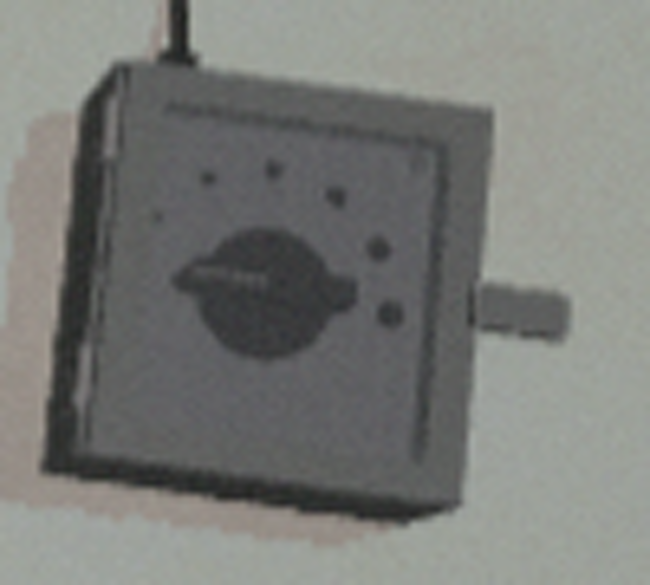

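View pics/scenez.png

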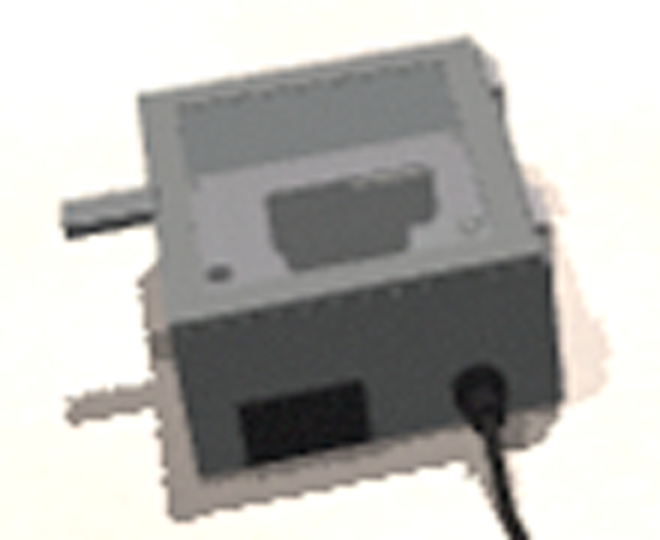

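```bash
cat > h.py <<'E'
import numpy as np, cv2
from scipy.spatial.transform import Rotation as Ro
def q2R(q): return Ro.from_quat([q[1],q[2],q[3],q[0]]).as_matrix()
def D(m): return np.array([m['k1'],0,0,0,0.])
def ray(m,uv):
    p=cv2.undistortPoints(np.array(uv,float).reshape(-1,1,2),m['intrinsics'],D(m)).reshape(-1,2)
    d=np.c_[p,np.ones(len(p))]@m['R']; c=-m['R'].T@m['t']; return c,d
def onz(m,uv,z):
    c,d=ray(m,uv); return c+d*((z-c[2])/d[:,2])[:,None]
def proj(m,X):
    X=np.array(X,float).reshape(-1,3)
    return cv2.projectPoints(X,cv2.Rodrigues(m['R'])[0],m['t'],m['intrinsics'],D(m))[0].reshape(-1,2)
E
python3 - <<'E'
from h import *
from bench import r
m=r.camera_model('top')
z=lambda L:(np.array(L,float)+.5)/6.5-.5+np.array([320,155])
dots=onz(m,z([(155,215),(207,178),(272,170),(337,196),(378,248),(390,314)]),42)
A=np.c_[2*dots[:,:2],np.ones(6)]; s=np.linalg.lstsq(A,(dots[:,:2]**2).sum(1),rcond=None)[0]
c=s[:2]; print('dots',dots.round(1),'c',c,'R',np.sqrt(s[2]+c@c))
a=np.degrees(np.arctan2(dots[:,1]-c[1],dots[:,0]-c[0])); print(a, np.diff(a))
# dot k (1..6) in controller frame at angle 90-30k
print('yaw',a-(90-30*np.arange(1,7)))
tab=onz(m,z([(572,290),(568,340),(480,285),(475,330)]),88); print('tab',tab.round(1))
cor=onz(m,z([(125,65),(492,108),(462,508),(75,455)]),85); print('cor',cor.round(1),cor.mean(0))
tip=onz(m,z([(175,280),(352,292)]),72);print(tip)
ms=r.camera_model('scene'); zs=lambda L:(np.array(L,float)+.5)/6-.5+np.array([105,190])
print(onz(ms,zs([(218,274),(473,225)]),42), onz(ms,zs([(140,97),(470,38),(548,250),(172,322)]),85))
E
```

```text
dots [[ 557.6  -91.6   42. ]
 [ 573.3 -113.5   42. ]
 [ 576.9 -140.5   42. ]
 [ 566.2 -166.9   42. ]
 [ 544.6 -182.8   42. ]
 [ 517.2 -186.4   42. ]] c [ 524.03646933 -133.48140142] R 53.42306642359047
[ 51.34317677  22.05810403  -7.57518623 -38.40342589 -67.38089948
 -97.33060765] [-29.28507275 -29.63329025 -30.82823967 -28.97747359 -29.94970817]
yaw [-8.65682323 -7.94189597 -7.57518623 -8.40342589 -7.38089948 -7.33060765]
tab [[ 519.9 -244.6   88. ]
 [ 500.1 -241.8   88. ]
 [ 521.6 -208.4   88. ]
 [ 503.7 -205.5   88. ]]
cor [[ 609.9  -72.2   85. ]
 [ 593.6 -218.2   85. ]
 [ 434.5 -197.7   85. ]
 [ 453.9  -48.1   85. ]] [ 522.98662375 -134.03246071   85.        ]
[[ 525.35969005  -92.15841902   72.        ]
 [ 521.11235979 -162.54253679   72.        ]]
[[ 518.09587758 -185.59550268   42.        ]
 [ 532.73477175  -79.4650437    42.        ]] [[ 440.17322061 -194.33742726   85.        ]
 [ 458.84857698  -52.89400986   85.        ]
 [ 614.64700408  -70.77109306   85.        ]
 [ 593.75188721 -215.32918285   85.        ]]
```

```bash
cat >> h.py <<'E'
C=np.array([524.5,-133.5,0.]); YAW=np.radians(-7.9)
def RZ(a): return Ro.from_rotvec([0,0,a]).as_matrix()
def w(p,yaw=None): return C+RZ(YAW if yaw is None else yaw)@np.array(p,float)
def Rt(ax,tilt=0,sgn=1):
    """tool y down, tool x at world angle ax (rad), then tilted about ctrl x by tilt"""
    x=np.array([np.cos(ax),np.sin(ax),0]); y=np.array([0,0,-1.]); 
    M=np.c_[x,y,np.cross(x,y)]
    if tilt:
        M=Ro.from_rotvec(tilt*(RZ(YAW)@[1,0,0])).as_matrix()@M
    return M
def delta(o,p,R,P0=None,R0=None):
    R0=q2R(o['tool_rot']) if R0 is None else R0; P0=o['position'] if P0 is None else P0
    return np.r_[(R0.T@(np.array(p)-P0))/10, Ro.from_matrix(R0.T@R).as_rotvec()]
E
python3 - <<'E'
from h import *
from bench import r
o=r.get_obs(); print(q2R(o['tool_rot']).round(3))
for a in (YAW,YAW+np.pi): print(delta(o,w([0,-100,230]),Rt(a)).round(3))
print(w([0,-101,84]),w([0,-96,84]))
m=r.camera_model('wrist'); print(q2R(o['tool_rot']).T@(-m['R'].T@m['t']-o['position']), (q2R(o['tool_rot']).T@m['R'].T).round(2))
E
```

```text
[[ 0.289 -0.     0.957]
 [-0.957  0.001  0.289]
 [-0.001 -1.    -0.   ]]
[-2.7951e+01  8.7000e-02  4.2194e+01 -1.0000e-03 -1.1400e+00 -1.0000e-03]
[-2.7951e+01  8.7000e-02  4.2194e+01  1.0000e-03  2.0020e+00 -1.0000e-03]
[ 510.61810085 -233.54145579   84.        ] [ 511.30532358 -228.58890847   84.        ]
[   0.79847341 -141.5370033    71.48671668] [[ 1.   -0.   -0.  ]
 [-0.   -0.28  0.96]
 [-0.   -0.96 -0.28]]
```

>>> {"op": "jog_arm", "data": {"steps": [[[-2.8, 0, 4.2, 0, -0.114, 0], [-5.6, 0, 8.4, 0, -0.228, 0], [-8.4, 0, 12.6, 0, -0.342, 0], [-11.2, 0, 16.9, 0, -0.456, 0], [-14, 0, 21.1, 0, -0.57, 0]]], "grip": -0.2}}

```text
t: 0.78
position: [350.1, -425.9, 231.1]
tool_rot: [-0.664, 0.664, -0.244, 0.244]
force: [0.7, -1.0, -0.0]
gripper_width: 51.4
```

```bash
python3 - <<'E'
from h import *
from bench import r
o=r.get_obs(); print(o['position'],o['gripper_width'],o['joints'])
print(delta(o,w([0,-130,230]),Rt(YAW)).round(3))
E
```

```text
[ 350.0646504  -425.86569208  231.1391132 ] 51.36681708747403 [ 1.09389059  0.12489715 -0.28187249  1.69144321  0.0357999   1.33036761
  0.10141051]
[ 1.342  0.111 22.605  0.    -0.566 -0.   ]
```

>>> {"op": "jog_arm", "data": {"steps": [[[0.3, 0, 4.5, 0, -0.113, 0], [0.5, 0, 9.0, 0, -0.226, 0], [0.8, 0, 13.6, 0, -0.34, 0], [1.1, 0, 18.1, 0, -0.453, 0], [1.3, 0.1, 22.6, 0, -0.566, 0]]]}}

```text
t: 1.4
position: [506.8, -263.1, 230.2]
tool_rot: [-0.705, 0.705, -0.049, 0.049]
force: [0.1, -0.9, -0.7]
gripper_width: 51.1
```

```bash
python3 - <<'E'
from h import *
from bench import r
import pickle
o=r.get_obs(); print(o['position'],o['gripper_width'],o['joints'])
m=r.camera_model('wrist'); im=r.grab_frame('wrist')[:,:,::-1]
pickle.dump((o,m,im),open('w1.pkl','wb'))
pts=proj(m,[w([0,-101,88]),w([0,53,42]),w([0,-53,42]),w([53,0,42]),w([80,75,85]),w([80,-75,85]),w([-80,75,85]),w([-80,-75,85])])
v=im.copy()
for p in pts: cv2.circle(v,tuple(int(x) for x in p),2,(0,0,255),-1)
cv2.imwrite('pics/w1.png',cv2.resize(cv2.convertScaleAbs(v,alpha=1.5),(800,600)))
E
```

```text
[ 506.79704674 -263.11502098  230.1757369 ] 51.13900846524286 [ 0.86447165  0.18548359 -0.48830388  1.64003397  0.08929548  1.33827419
  0.2242276 ]
```

View pics/w1.png

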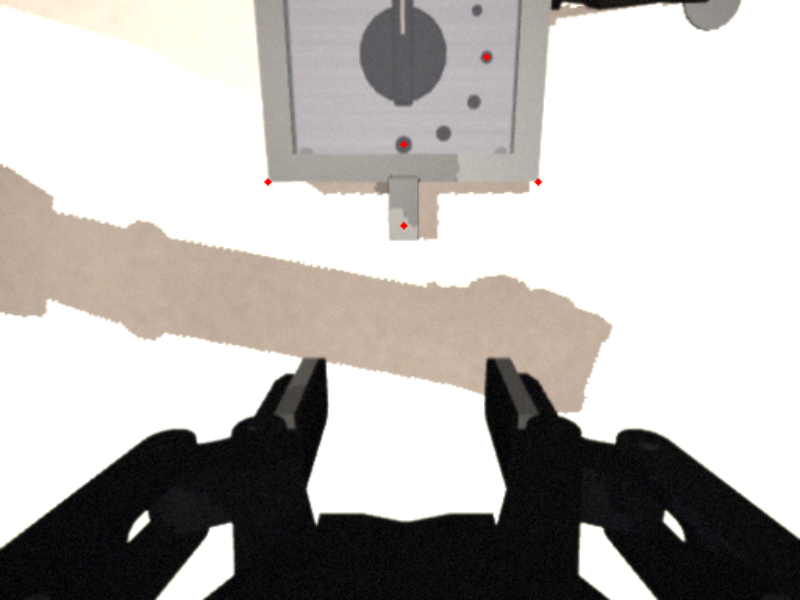

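```bash
python3 - <<'E'
from h import *
from bench import r
o=r.get_obs()
print(delta(o,w([0,-101.5,65]),Rt(YAW)).round(3))
E
```

```text
[-4.0500e-01  1.6525e+01  2.0700e+00 -5.0000e-03  1.2000e-02  3.0000e-03]
```

>>> {"op": "jog_arm", "data": {"steps": [[[-0.2, 2, 1.6, 0, 0.008, 0], [-0.4, 5, 2.1, -0.003, 0.012, 0.003], [-0.4, 8.5, 2.1, -0.003, 0.012, 0.003], [-0.4, 11.5, 2.1, -0.003, 0.012, 0.003], [-0.4, 12, 2.1, -0.003, 0.012, 0.003]]]}}

```text
t: 2.08
position: [503.2, -242.2, 108.0]
tool_rot: [-0.705, 0.705, -0.057, 0.052]
force: [0.4, -0.2, -0.2]
gripper_width: 50.9
```

```bash
python3 - <<'E'
from h import *
from bench import r
o=r.get_obs()
print(o['position'],RZ(-YAW)@(o['position']-C),delta(o,w([0,-101.5,65]),Rt(YAW)).round(3))
E
```

```text
[ 503.20006723 -242.24679889  108.00211616] [  -6.15113057 -110.64229299  108.00211616] [ 6.320e-01  4.294e+00  9.300e-01  1.000e-03 -1.600e-02 -7.000e-03]
```

>>> {"op": "jog_arm", "data": {"steps": [[[0.6, 0, 0.9, 0, -0.014, -0.003], [0.6, 0, 0.9, 0, -0.014, -0.003], [0.6, 0, 0.9, 0, -0.014, -0.003]]]}}

```text
t: 2.45
position: [513.2, -235.0, 111.5]
tool_rot: [-0.704, 0.707, -0.049, 0.05]
force: [0.1, 0.3, 0.0]
gripper_width: 51.3
```

```bash
cat > st.py <<'E'
from h import *
from bench import r
import sys
o=r.get_obs(); a=[float(x) for x in sys.argv[1:4]]
print(o['t'],'ctrl',(RZ(-YAW)@(o['position']-C)).round(1),'F',(RZ(-YAW)@o['force']).round(1),'d',delta(o,w(a),Rt(YAW+np.radians(float(sys.argv[4]) if len(sys.argv)>4 else 0))).round(3),'g',round(o['gripper_width'],1))
E
python3 st.py 0 -101.5 65
```

```text
2.45 ctrl [   2.7 -102.1  111.5] F [0.1 0.3 0. ] d [-2.830e-01  4.646e+00  7.500e-02  4.000e-03 -2.000e-03  2.000e-03] g 51.3
```

>>> {"op": "jog_arm", "data": {"steps": [[[-0.1, 1.5, 0, 0, 0, 0], [-0.2, 3, 0, 0, 0, 0], [-0.2, 4.6, 0, 0, 0, 0], [-0.2, 4.6, 0, 0, 0, 0], [-0.2, 4.6, 0, 0, 0, 0]]]}}

```text
t: 3.08
position: [510.5, -234.7, 64.2]
tool_rot: [-0.704, 0.706, -0.049, 0.049]
force: [0.7, 0.5, 0.9]
gripper_width: 51.2
```

```bash
python3 st.py 0 -101.5 65; python3 - <<'E'
from bench import r
import cv2
cv2.imwrite('pics/w2.png',cv2.convertScaleAbs(r.grab_frame('wrist')[:,:,::-1],alpha=1.5))
E
python3 st.py 0 -101.5 65
```

```text
3.075 ctrl [ 1.000e-01 -1.022e+02  6.420e+01] F [0.7 0.6 0.9] d [-0.006 -0.081  0.066  0.003 -0.002 -0.   ] g 51.2
3.125 ctrl [   0.4 -102.2   64.6] F [ 0.1 -0.4  0.3] d [-0.035 -0.04   0.072  0.003 -0.002  0.001] g 51.4
```

View pics/w2.png

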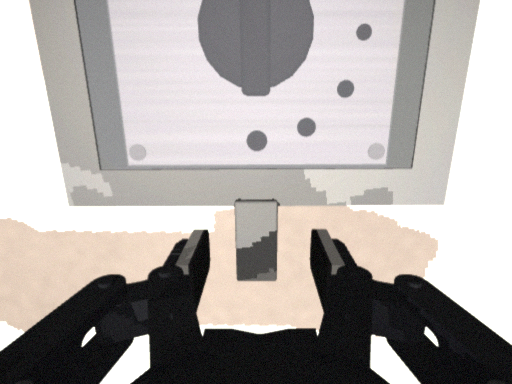

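The tab (cols 235–277) lies between the fingers (209–312, pads level with it). Closing.

>>> {"op": "jog_arm", "data": {"steps": [[[0, 0, 0, 0, 0, 0], [0, 0, 0, 0, 0, 0], [0, 0, 0, 0, 0, 0], [0, 0, 0, 0, 0, 0]]], "grip": 1}}

```text
t: 3.62
position: [509.2, -234.7, 64.9]
tool_rot: [-0.704, 0.707, -0.051, 0.048]
force: [-4.6, 1.3, 6.0]
gripper_width: 16.7
```

```bash
python3 st.py 0 -101.5 65
python3 - <<'E'
import numpy as np
# arc offsets (cm) in tool (y down, z=+ctrl y); grip radius 177, start angle ~0
R=17.7
for d in range(0,131,6):
    a=np.radians(d); print(d, round(-R*np.sin(a),1), round(R*(1-np.cos(a)),1))
E
```

```text
3.625 ctrl [  -1.3 -102.3   64.9] F [-4.7  0.6  6. ] d [ 0.127 -0.012  0.083  0.004 -0.002 -0.003] g 16.7
0 -0.0 0.0
6 -1.9 0.1
12 -3.7 0.4
18 -5.5 0.9
24 -7.2 1.5
30 -8.8 2.4
36 -10.4 3.4
42 -11.8 4.5
48 -13.2 5.9
54 -14.3 7.3
60 -15.3 8.8
66 -16.2 10.5
72 -16.8 12.2
78 -17.3 14.0
84 -17.6 15.8
90 -17.7 17.7
96 -17.6 19.6
102 -17.3 21.4
108 -16.8 23.2
114 -16.2 24.9
120 -15.3 26.5
126 -14.3 28.1
```

>>> {"op": "jog_arm", "data": {"steps": [[[0, -1.9, 0.1, 0, 0, 0], [0, -3.7, 0.4, 0, 0, 0], [0, -5.5, 0.9, 0, 0, 0], [0, -7.2, 1.5, 0, 0, 0], [0, -7.2, 1.5, 0, 0, 0]]]}}

```text
t: 4.25
position: [511.5, -218.2, 137.7]
tool_rot: [-0.704, 0.706, -0.05, 0.048]
force: [-6.2, 2.0, -1.6]
gripper_width: 16.3
```

```bash
cat > pic.py <<'E'
from bench import r
import cv2,sys
im=r.grab_frame(sys.argv[1])[:,:,::-1]
if len(sys.argv)>3:
    a,b,c,d=map(int,sys.argv[3].split(',')); im=im[a:b,c:d]
s=min(780/im.shape[1],580/im.shape[0])
cv2.imwrite('pics/'+sys.argv[2]+'.png',cv2.resize(cv2.convertScaleAbs(im,alpha=1.5),None,fx=s,fy=s,interpolation=cv2.INTER_CUBIC))
E
python3 st.py 0 -101.5 65; python3 pic.py scene s3 100,300,80,300; python3 -c "
from bench import r;o=r.get_obs();print(o['wrist_torque'])"
```

```text
4.25 ctrl [ -1.3 -85.7 137.7] F [-6.4  1.1 -1.6] d [ 1.470e-01  7.275e+00 -1.561e+00  3.000e-03 -1.000e-03 -3.000e-03] g 16.3
[0.19897837 1.28668226 0.00458086]
```

View pics/s3.png

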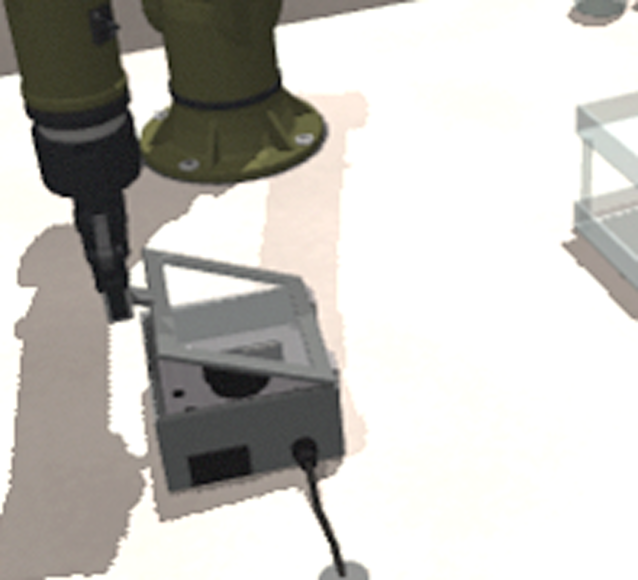

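>>> {"op": "jog_arm", "data": {"steps": [[[0.1, -1.6, 0.9, 0, 0, 0], [0.1, -3.2, 1.9, 0, 0, 0], [0.1, -4.6, 3.0, 0, 0, 0], [0.1, -6.0, 4.4, 0, 0, 0], [0.1, -7.1, 5.8, 0, 0, 0]]]}}

```text
t: 4.92
position: [519.3, -161.0, 207.4]
tool_rot: [-0.704, 0.707, -0.051, 0.047]
force: [-7.7, 0.6, -7.6]
gripper_width: 16.7
```

>>> {"op": "jog_arm", "data": {"steps": [[[0, -1.0, 1.5, 0, 0, 0], [0, -1.9, 3.2, 0, 0, 0], [0, -2.5, 4.9, 0, 0, 0], [0, -3.0, 6.7, 0, 0, 0], [0, -3.0, 6.7, 0, 0, 0]]]}}

```text
t: 5.55
position: [528.6, -93.4, 237.6]
tool_rot: [-0.704, 0.707, -0.051, 0.047]
force: [-10.0, 0.0, -3.6]
gripper_width: 16.6
```

```bash
python3 st.py 0 -101.5 65; python3 pic.py scene s4 100,300,80,300; python3 -c "
from bench import r;o=r.get_obs();print(o['wrist_torque'],o['joints'])"
```

```text
5.55 ctrl [ -1.5  40.2 237.6] F [-10.   -1.4  -3.6] d [ 2.3400e-01  1.7321e+01 -1.4100e+01  4.0000e-03  1.0000e-03 -5.0000e-03] g 16.6
[-0.09403783  2.00644285 -0.08076165] [ 0.69014152  0.11907141 -0.60851186  1.70131471  0.07350739  1.3487563
 -0.06992259]
```

View pics/s4.png

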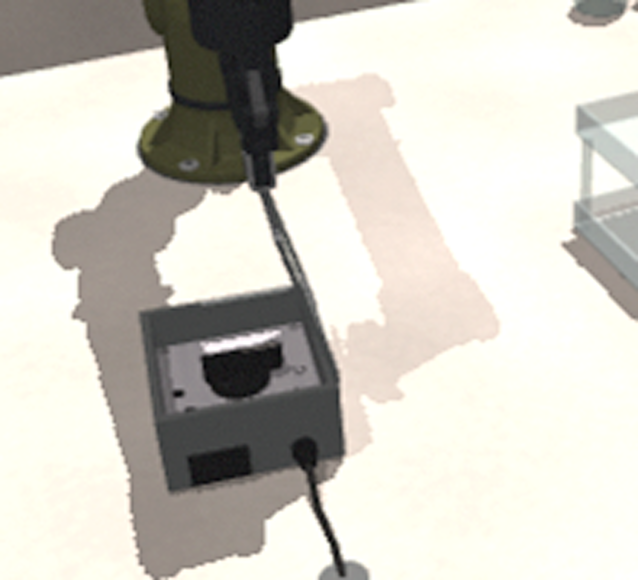

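>>> {"op": "jog_arm", "data": {"steps": [[[0.1, -0.3, 1.8, 0, 0, 0], [0.1, -0.4, 3.7, 0, 0, 0], [0.1, -0.3, 5.6, 0, 0, 0], [0.1, 0, 7.4, 0, 0, 0], [0.1, 0.5, 9.2, 0, 0, 0]]]}}

```text
t: 6.22
position: [540.9, -3.6, 232.7]
tool_rot: [-0.703, 0.707, -0.052, 0.046]
force: [-15.7, -0.2, 1.4]
gripper_width: 16.9
```

>>> {"op": "jog_arm", "data": {"steps": [[[0, 0.6, 1.7, 0, 0, 0], [0, 1.5, 3.3, 0, 0, 0], [0, 1.5, 3.3, 0, 0, 0]]]}}

```text
t: 6.6
position: [545.7, 32.2, 217.2]
tool_rot: [-0.705, 0.706, -0.051, 0.045]
force: [-14.6, 1.6, 2.9]
gripper_width: 16.3
```

```bash
python3 st.py 0 -101.5 65; python3 pic.py scene s5 100,300,80,300; python3 -c "
from bench import r;o=r.get_obs();print(o['wrist_torque'],o['joints'])"
```

```text
6.6 ctrl [ -1.8 167.  217.2] F [-14.7  -0.4   2.9] d [ 2.3100e-01  1.5285e+01 -2.6814e+01  2.0000e-03  2.0000e-03 -8.0000e-03] g 16.3
[ 0.20322565  2.93015515 -0.16790483] [ 0.52978115  0.16981239 -0.70326745  1.70259206  0.11327306  1.31863495
 -0.33185174]
```

View pics/s5.png

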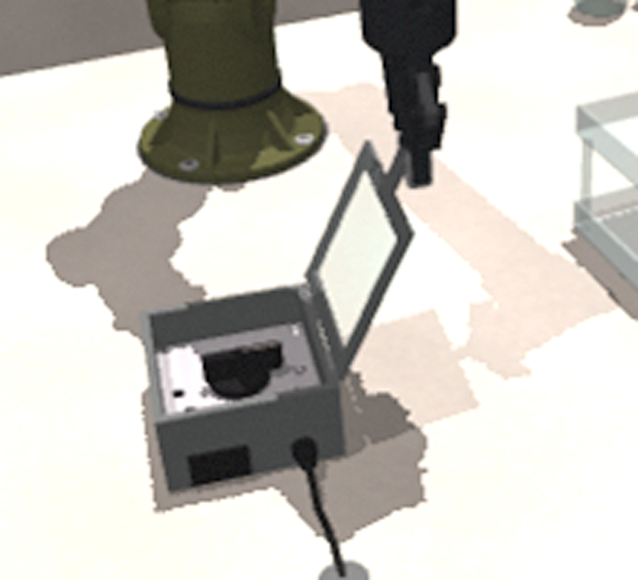

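>>> {"op": "jog_arm", "data": {"steps": [[[-0.15, 0, 0, 0, 0, 0], [-0.15, 0, 0, 0, 0, 0], [-0.15, 0, 0, 0, 0, 0]]], "grip": -0.2}}

```text
t: 7.02
position: [549.0, 28.3, 217.7]
tool_rot: [-0.704, 0.706, -0.049, 0.051]
force: [0.2, -0.0, -0.2]
gripper_width: 51.3
```

>>> {"op": "jog_arm", "data": {"steps": [[[0, -3, 0, 0, 0, 0], [0, -7, 0, 0, 0, 0], [0, -10, 0, 0, 0, 0], [0, -10, -4, 0, 0, 0], [0, -10, -9, 0, 0, 0]]]}}

```text
t: 7.65
position: [536.1, -60.4, 318.0]
tool_rot: [-0.704, 0.706, -0.047, 0.049]
force: [0.4, -0.5, -1.0]
gripper_width: 51.5
```

>>> {"op": "jog_arm", "data": {"steps": [[[0, 0, -4, 0, 0, 0], [0, 0, -7.6, 0, 0, 0], [0, 0, -7.6, 0, 0, 0], [0, 0, -7.6, 0, 0, 0]]]}}

```text
t: 8.15
position: [525.3, -135.3, 317.3]
tool_rot: [-0.705, 0.706, -0.049, 0.05]
force: [-0.7, 0.6, 0.0]
gripper_width: 51.4
```

```bash
python3 st.py 0 0 100; python3 - <<'E'
from h import *
from bench import r
import pickle
m=r.camera_model('wrist'); im=r.grab_frame('wrist')[:,:,::-1]
pickle.dump((m,im),open('w5.pkl','wb'))
a=np.radians(np.arange(0,360,30))
pts=proj(m,[w([53*np.sin(t),53*np.cos(t),42]) for t in a]+[w([0,0,76]),w([0,40,64]),w([0,-30,76])])
v=im.copy()
for p in pts: cv2.circle(v,tuple(int(round(x)) for x in p),1,(0,0,255),-1)
cv2.imwrite('pics/w5.png',cv2.resize(cv2.convertScaleAbs(v,alpha=1.5),(768,576)))
E
```

```text
8.15 ctrl [  1.   -1.6 317.3] F [-0.7  0.5  0. ] d [-1.1900e-01  2.1732e+01  2.1300e-01  2.0000e-03 -2.0000e-03  1.0000e-03] g 51.4
```

View pics/w5.png

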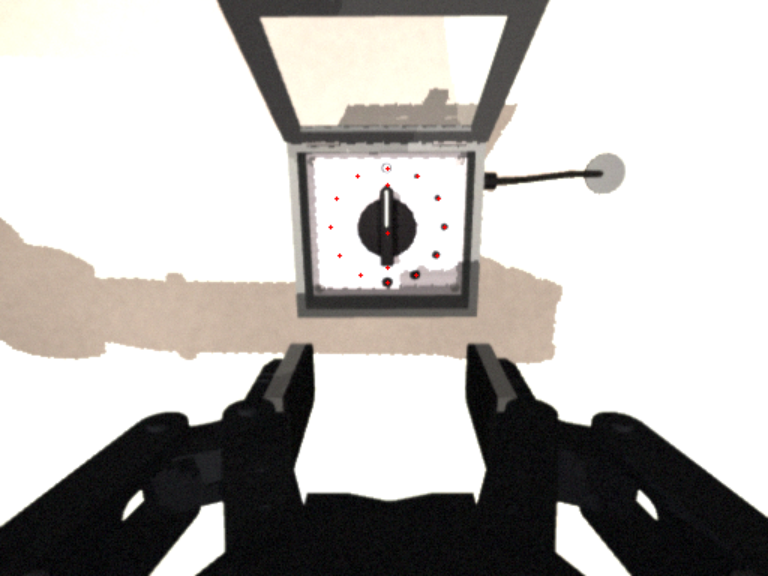

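>>> {"op": "jog_arm", "data": {"steps": [[[-0.1, 5, 0.2, 0, 0, 0], [-0.1, 10.5, 0.2, 0, 0, 0], [-0.1, 16, 0.2, 0, 0, 0], [-0.1, 21.5, 0.2, 0, 0, 0], [-0.1, 21.5, 0.2, 0, 0, 0]]], "grip": 0.1}}

```text
t: 8.82
position: [520.9, -132.2, 98.4]
tool_rot: [-0.705, 0.705, -0.052, 0.046]
force: [0.2, -0.5, 0.9]
gripper_width: 38.7
```

```bash
python3 st.py 0 0 57.5; python3 pic.py wrist w6;python3 st.py 0 0 57.5
```

```text
8.825 ctrl [-3.7  0.7 98.4] F [ 0.3 -0.5  0.9] d [ 4.070e-01  4.087e+00 -7.200e-02  1.000e-03  0.000e+00 -8.000e-03] g 38.7
8.875 ctrl [ -1.1   0.4 101.5] F [-0.   0.1  0.9] d [ 1.180e-01  4.402e+00 -3.000e-02  2.000e-03  0.000e+00 -3.000e-03] g 38.1
```

View pics/w6.png

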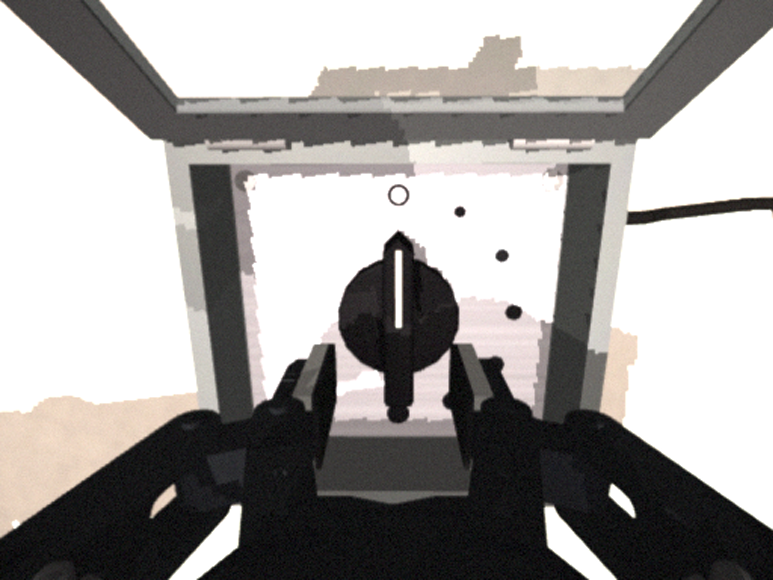

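>>> {"op": "jog_arm", "data": {"steps": [[[0, 1.5, 0, 0, 0, 0], [0, 3, 0, 0, 0, 0], [0, 4.3, 0, 0, 0, 0], [0, 4.3, 0, 0, 0, 0], [0, 4.3, 0, 0, 0, 0]]]}}

```text
t: 9.5
position: [524.2, -134.7, 59.2]
tool_rot: [-0.704, 0.706, -0.049, 0.05]
force: [0.2, 0.9, 0.5]
gripper_width: 38.7
```

```bash
python3 st.py 0 0 57.5; python3 pic.py wrist w7;python3 st.py 0 0 57.5
```

```text
9.5 ctrl [-0.1 -1.2 59.2] F [0.1 0.9 0.5] d [ 0.012  0.166  0.123  0.003 -0.002  0.   ] g 38.7
9.55 ctrl [ 0.  -1.3 59.4] F [0.2 0.2 0. ] d [-0.003  0.186  0.126  0.003 -0.002  0.001] g 38.3
```

View pics/w7.png

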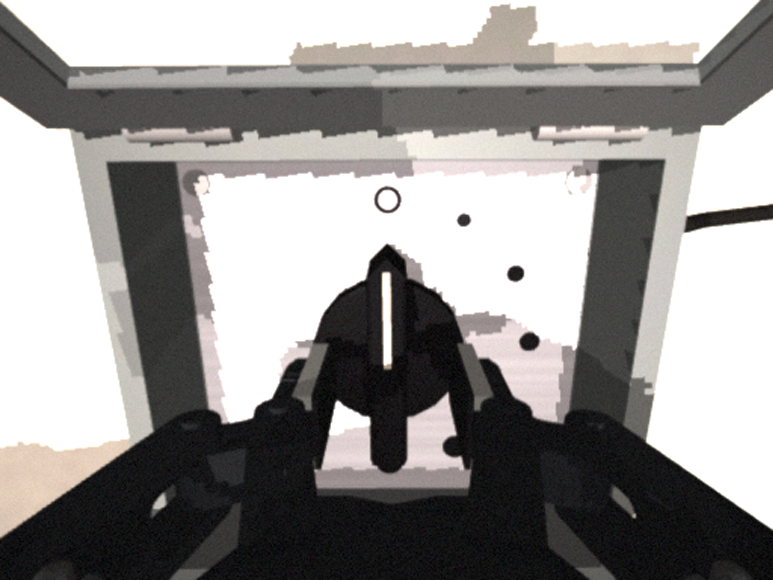

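>>> {"op": "jog_arm", "data": {"steps": [[[0, 0.1, 0.1, 0, 0, 0], [0, 0.1, 0.1, 0, 0, 0]]]}}

```text
t: 9.8
position: [524.2, -133.6, 58.2]
tool_rot: [-0.704, 0.707, -0.049, 0.049]
force: [-0.1, -0.7, -0.1]
gripper_width: 38.8
```

>>> {"op": "jog_arm", "data": {"steps": [[[0, 0, 0, 0, 0, 0], [0, 0, 0, 0, 0, 0], [0, 0, 0, 0, 0, 0], [0, 0, 0, 0, 0, 0]]], "grip": 1}}

```text
t: 10.3
position: [523.1, -133.5, 58.3]
tool_rot: [-0.704, 0.707, -0.05, 0.048]
force: [-4.0, 1.8, 5.4]
gripper_width: 10.6
```

```bash
python3 st.py 0 0 58; python3 -c "
from bench import r;o=r.get_obs();print(o['wrist_torque'],o['joints'])"
```

```text
10.3 ctrl [-1.4 -0.2 58.3] F [-4.2  1.3  5.4] d [ 0.142  0.025  0.024  0.003 -0.002 -0.002] g 10.6
[0.16202187 0.83612652 0.01893226] [ 0.68940949  0.29412016 -0.55507109  1.89772235  0.18651482  1.00224219
 -0.0876979 ]
```

>>> {"op": "jog_arm", "data": {"steps": [[[-0.1, 0, 0, 0, 0.1, 0], [-0.1, 0, 0, 0, 0.2, 0], [-0.1, 0, 0, 0, 0.3, 0], [-0.1, 0, 0, 0, 0.4, 0], [-0.1, 0, 0, 0, 0.5, 0]]]}}

```text
t: 10.92
position: [522.5, -133.4, 58.3]
tool_rot: [-0.67, 0.672, -0.224, 0.223]
force: [-2.3, 0.7, 3.2]
gripper_width: 10.4
```

```bash
python3 st.py 0 0 58 ; python3 pic.py wrist w8;python3 -c "
from bench import r;o=r.get_obs();print(o['wrist_torque'],o['joints'])"
```

```text
10.925 ctrl [-2.  -0.1 58.3] F [-2.4  0.4  3.2] d [ 0.164  0.026  0.107  0.003 -0.506 -0.001] g 10.4
[-0.0050054   0.54595447 -0.12275309] [ 0.62573198  0.28057606 -0.48094803  1.90204109  0.15708307  0.99634966
 -0.57135318]
```

View pics/w8.png

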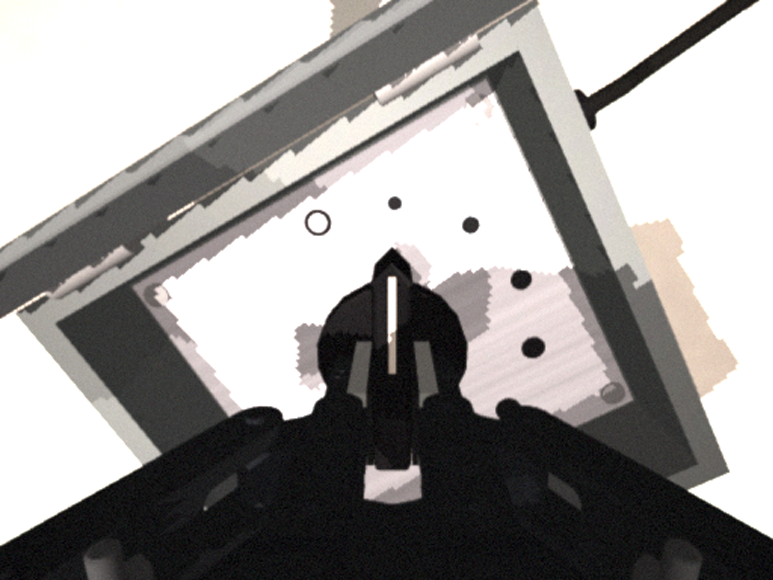

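>>> {"op": "jog_arm", "data": {"steps": [[[0, 0, 0, 0, 0.1, 0], [0, 0, 0, 0, 0.2, 0], [0, 0, 0, 0, 0.3, 0], [0, 0, 0, 0, 0.4, 0], [0, 0, 0, 0, 0.5, 0]]]}}

```text
t: 11.6
position: [522.2, -133.0, 58.2]
tool_rot: [-0.594, 0.596, -0.382, 0.382]
force: [-3.9, 0.4, 4.7]
gripper_width: 10.6
```

```bash
python3 st.py 0 0 58 ; python3 -c "
from bench import r;o=r.get_obs();print(o['wrist_torque'],o['joints'])"
```

```text
11.6 ctrl [-2.3  0.2 58.2] F [-4.  -0.1  4.7] d [ 1.390e-01  2.200e-02  1.880e-01  4.000e-03 -1.004e+00 -1.000e-03] g 10.6
[ 0.22612529  0.9313983  -0.09128868] [ 0.56476895  0.27129224 -0.41168603  1.90434586  0.13166892  0.99381608
 -1.04763759]
```

>>> {"op": "jog_arm", "data": {"steps": [[[0, 0, 0, 0, 0.1, 0], [0, 0, 0, 0, 0.2, 0], [0, 0, 0, 0, 0.3, 0], [0, 0, 0, 0, 0.4, 0], [0, 0, 0, 0, 0.5, 0]]]}}

```text
t: 12.22
position: [522.2, -132.6, 58.2]
tool_rot: [0.481, -0.483, 0.518, -0.517]
force: [-3.6, 1.1, 2.3]
gripper_width: 10.2
```

```bash
python3 st.py 0 0 58 ; python3 pic.py wrist w9; python3 -c "
from bench import r;o=r.get_obs();print(o['wrist_torque'],o['joints'])"
```

```text
12.225 ctrl [-2.4  0.6 58.2] F [-3.7  0.6  2.3] d [ 0.074  0.024  0.24   0.004 -1.504 -0.   ] g 10.2
[ 0.45218229  0.9796378  -0.10787407] [ 0.50462465  0.26363392 -0.34395555  1.90660698  0.10785813  0.99142041
 -1.53294801]
```

View pics/w9.png

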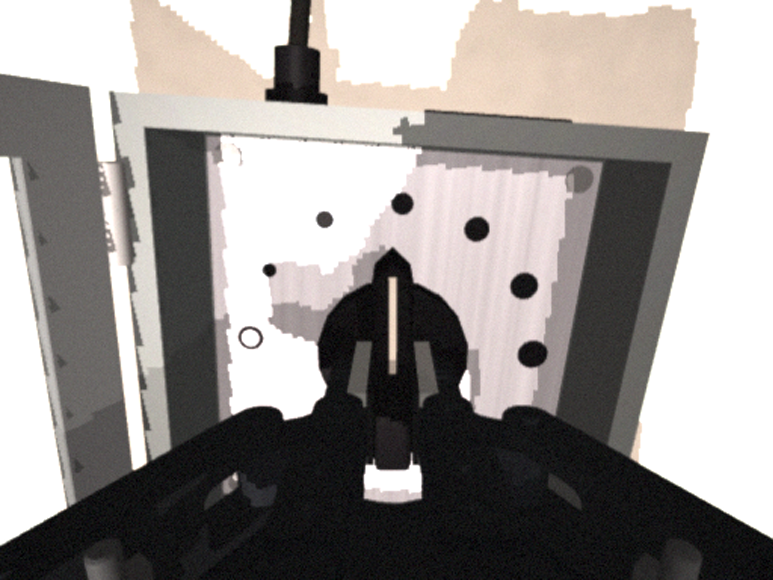

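>>> {"op": "jog_arm", "data": {"steps": [[[0, 0, 0, 0, 0.04, 0], [0, 0, 0, 0, 0.04, 0]]]}}

```text
t: 12.52
position: [522.2, -132.5, 58.2]
tool_rot: [0.471, -0.473, 0.526, -0.526]
force: [-3.5, 3.6, 8.8]
gripper_width: 10.8
```

>>> {"op": "jog_arm", "data": {"steps": [[[0, 0, 0, 0, 0, 0], [0, 0, 0, 0, 0, 0], [0, 0, 0, 0, 0, 0], [0, 0, 0, 0, 0, 0]]], "grip": 0.1}}

```text
t: 13.02
position: [523.2, -133.7, 57.9]
tool_rot: [-0.471, 0.473, -0.526, 0.527]
force: [0.0, -0.3, 0.2]
gripper_width: 38.0
```

>>> {"op": "jog_arm", "data": {"steps": [[[0, -2.5, 0, 0, 0, 0], [0, -7, 0, 0, 0, 0], [0, -12, 0, 0, 0, 0], [0, -17, 0, 0, 0, 0], [0, -21, 0, 0, 0, 0]]]}}

```text
t: 13.65
position: [523.6, -132.9, 270.3]
tool_rot: [-0.472, 0.472, -0.525, 0.528]
force: [0.3, -0.1, -0.3]
gripper_width: 38.1
```

>>> {"op": "jog_arm", "data": {"steps": [[[0, -2.5, 0, 0, -0.15, 0], [0, -5, 0, 0, -0.3, 0], [0, -5, 0, 0, -0.45, 0], [0, -5, 0, 0, -0.6, 0], [0, -5, 0, 0, -0.75, 0]]], "grip": -0.2}}

```text
t: 14.28
position: [523.2, -132.8, 318.0]
tool_rot: [-0.632, 0.634, -0.315, 0.316]
force: [-0.4, -1.0, 0.1]
gripper_width: 51.1
```

>>> {"op": "jog_arm", "data": {"steps": [[[0, 0, 0, 0, -0.15, 0], [0, 0, 0, 0, -0.3, 0], [0, 0, 0, 0, -0.45, 0], [0, 0, 0, 0, -0.6, 0], [0, 0, 0, 0, -0.78, 0]]]}}

```text
t: 14.9
position: [523.2, -132.7, 317.9]
tool_rot: [-0.704, 0.706, -0.051, 0.051]
force: [-0.2, 0.3, -0.9]
gripper_width: 51.2
```

```bash
python3 st.py 0 160 310; python3 - <<'E'
from h import *
from bench import r
m=r.camera_model('wrist'); im=r.grab_frame('wrist')[:,:,::-1]
a=np.radians(np.arange(0,181,30))
pts=proj(m,[w([53*np.sin(t),53*np.cos(t),42]) for t in a]+[w([0,0,76]),w([40,0,64])])
v=cv2.convertScaleAbs(im,alpha=1.5)
for p in pts: v[int(round(p[1])),int(round(p[0]))]=(0,0,255)
cv2.imwrite('pics/w10.png',cv2.resize(v,(768,576),interpolation=cv2.INTER_NEAREST))
E
```

```text
14.9 ctrl [ -1.4   0.6 317.9] F [-0.2  0.2 -0.9] d [ 4.0000e-02  7.4000e-01  1.5946e+01  3.0000e-03 -6.0000e-03 -0.0000e+00] g 51.2
```

View pics/w10.png

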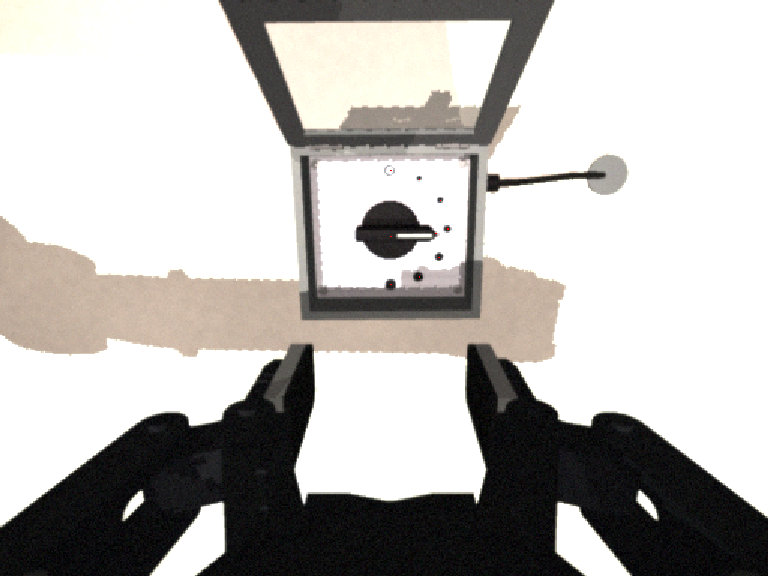

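>>> {"op": "jog_arm", "data": {"steps": [[[0, -1, 4, 0, 0, 0], [0, -1, 9, 0, 0, 0], [0, -1, 13.5, 0, 0, 0], [0, -1, 16.6, 0, 0, 0], [0, -1, 16.6, 0, 0, 0]]]}}

```text
t: 15.58
position: [547.9, 35.0, 327.5]
tool_rot: [-0.705, 0.706, -0.052, 0.052]
force: [0.1, -0.5, 0.3]
gripper_width: 51.3
```

>>> {"op": "jog_arm", "data": {"steps": [[[0, 3, 0, 0, 0, 0], [0, 6, 0, 0, 0, 0], [0, 6, 0, 0, 0, 0], [0, 6, 0, 0, 0, 0]]]}}

```text
t: 16.08
position: [548.6, 30.5, 268.6]
tool_rot: [-0.704, 0.706, -0.053, 0.054]
force: [-0.4, 1.2, 0.1]
gripper_width: 51.2
```

```bash
python3 st.py -1 166.5 217; python3 pic.py wrist w11; python3 st.py -1 166.5 217
```

```text
16.075 ctrl [  1.3 165.7 268.6] F [-0.6  1.1  0.1] d [-2.380e-01  5.161e+00  9.000e-02  3.000e-03 -1.400e-02  1.000e-03] g 51.2
16.125 ctrl [  1.5 166.  269. ] F [-0.1 -0.   0.2] d [-2.62e-01  5.20e+00  5.70e-02  3.00e-03 -1.30e-02  2.00e-03] g 51.2
```

View pics/w11.png

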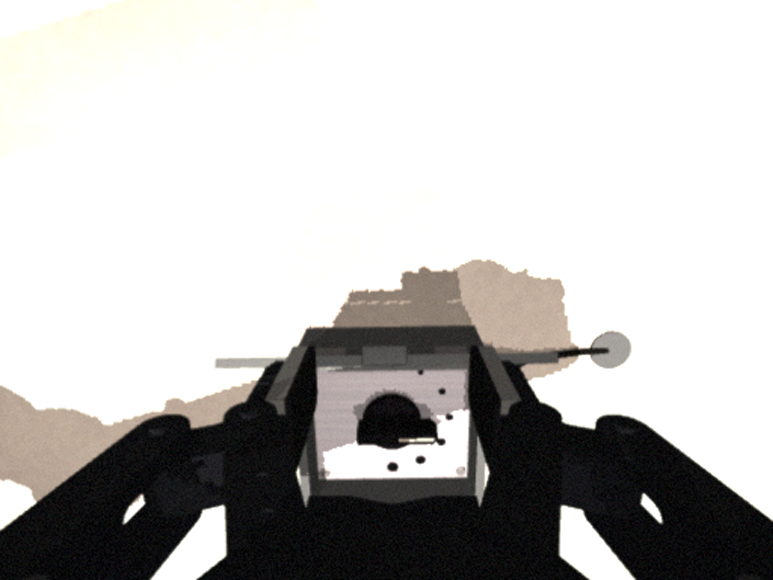

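>>> {"op": "jog_arm", "data": {"steps": [[[-0.2, 2, 0, 0, -0.012, 0], [-0.3, 4, 0, 0, -0.012, 0], [-0.3, 5.2, 0, 0, -0.012, 0], [-0.3, 5.2, 0, 0, -0.012, 0]]]}}

```text
t: 16.62
position: [545.0, 31.4, 215.5]
tool_rot: [-0.704, 0.707, -0.049, 0.049]
force: [-0.9, 0.4, 0.5]
gripper_width: 50.9
```

>>> {"op": "jog_arm", "data": {"steps": [[[0, 0, 0, 0, 0, 0], [0, 0, 0, 0, 0, 0], [0, 0, 0, 0, 0, 0], [0, 0, 0, 0, 0, 0]]], "grip": 1}}

```text
t: 17.12
position: [545.5, 32.1, 216.3]
tool_rot: [-0.705, 0.706, -0.048, 0.049]
force: [0.1, 1.3, 4.0]
gripper_width: 16.3
```

```bash
python3 st.py -1 166.5 217; python3 - <<'E'
from bench import r
from h import *
o=r.get_obs(); p=RZ(-YAW)@(o['position']-C)
# grasp point approx TCP+19 up ; hinge at (75.5, 83)
g=np.array([p[1],p[2]+19]); v=g-[75.5,83]; R=np.hypot(*v); a=np.degrees(np.arctan2(v[1],-v[0])); print('R',R,'ang',a)
f=lambda d:np.array([75.5-R*np.cos(np.radians(d)),83+R*np.sin(np.radians(d))])
for d in list(np.arange(a,0,-6))+[0]:
    q=f(d)-g; print(round(d,1),'y',round(-q[1]/10,2),'z',round(q[0]/10,2))
E
```

```text
17.125 ctrl [ -1.9 166.9 216.3] F [-0.1  1.3  4. ] d [ 0.093 -0.069 -0.039  0.002  0.     0.001] g 16.3
R 177.62442507600244 ang 120.96534437944139
121.0 y -0.0 z 0.0
115.0 y -0.87 z -1.64
109.0 y -1.57 z -3.37
103.0 y -2.08 z -5.15
97.0 y -2.4 z -6.99
91.0 y -2.53 z -8.84
85.0 y -2.46 z -10.7
79.0 y -2.2 z -12.54
73.0 y -1.75 z -14.34
67.0 y -1.12 z -16.09
61.0 y -0.3 z -17.76
55.0 y 0.69 z -19.34
49.0 y 1.83 z -20.8
43.0 y 3.12 z -22.14
37.0 y 4.55 z -23.33
31.0 y 6.09 z -24.37
25.0 y 7.73 z -25.24
19.0 y 9.46 z -25.94
13.0 y 11.25 z -26.45
7.0 y 13.08 z -26.77
1.0 y 14.93 z -26.9
0 y 15.23 z -26.9
```

Gripped with no side load. Bringing it down the same arc.

>>> {"op": "jog_arm", "data": {"steps": [[[0, -0.9, -1.6, 0, 0, 0], [0, -1.6, -3.4, 0, 0, 0], [0, -2.1, -5.2, 0, 0, 0], [0, -2.4, -7.0, 0, 0, 0], [0, -2.5, -8.8, 0, 0, 0]]]}}

```text
t: 17.75
position: [533.4, -55.9, 241.3]
tool_rot: [-0.705, 0.706, -0.048, 0.049]
force: [3.9, 4.4, 0.2]
gripper_width: 16.5
```

>>> {"op": "jog_arm", "data": {"steps": [[[0, 0.1, -1.9, 0, 0, 0], [0, 0.3, -3.7, 0, 0, 0], [0, 0.8, -5.5, 0, 0, 0], [0, 1.4, -7.3, 0, 0, 0], [0, 2.2, -8.9, 0, 0, 0]]]}}

```text
t: 18.38
position: [521.1, -145.5, 219.2]
tool_rot: [-0.704, 0.707, -0.048, 0.05]
force: [5.6, 1.1, 2.9]
gripper_width: 16.3
```

```bash
python3 st.py -1 166.5 217
```

```text
18.375 ctrl [ -1.7 -12.4 219.2] F [5.4 1.9 2.9] d [ 5.400e-02  1.550e-01  1.789e+01  4.000e-03 -1.000e-03  2.000e-03] g 16.3
```

>>> {"op": "jog_arm", "data": {"steps": [[[0, 1.0, -1.6, 0, 0, 0], [0, 2.1, -3.0, 0, 0, 0], [0, 3.4, -4.4, 0, 0, 0], [0, 4.9, -5.6, 0, 0, 0], [0, 6.4, -6.6, 0, 0, 0]]]}}

```text
t: 19.0
position: [512.0, -212.1, 155.0]
tool_rot: [-0.703, 0.707, -0.048, 0.05]
force: [6.3, -1.8, 3.6]
gripper_width: 16.1
```

>>> {"op": "jog_arm", "data": {"steps": [[[0, 1.6, -0.9, 0, 0, 0], [0, 3.4, -1.6, 0, 0, 0], [0, 5.2, -2.1, 0, 0, 0], [0, 7.0, -2.4, 0, 0, 0], [0, 7.0, -2.4, 0, 0, 0]]]}}

```text
t: 19.62
position: [508.7, -236.4, 84.1]
tool_rot: [-0.703, 0.708, -0.048, 0.05]
force: [6.9, -3.3, 1.0]
gripper_width: 16.3
```

```bash
python3 st.py -1 -102.3 65
```

```text
19.625 ctrl [  -1.5 -104.1   84.1] F [ 7.3 -2.3  1. ] d [ 4.400e-02  1.914e+00  1.880e-01  6.000e-03 -1.000e-03  2.000e-03] g 16.3
```

>>> {"op": "jog_arm", "data": {"steps": [[[0, 1.0, 0, 0, 0, 0], [0, 1.9, 0, 0, 0, 0], [0, 2.2, 0, 0, 0, 0], [0, 2.2, 0, 0, 0, 0]]]}}

```text
t: 20.12
position: [508.7, -237.4, 64.4]
tool_rot: [-0.703, 0.708, -0.048, 0.05]
force: [4.5, -3.9, 7.8]
gripper_width: 16.2
```

```bash
python3 st.py -1 -102.3 65
```

```text
20.125 ctrl [  -1.4 -105.1   64.4] F [ 5.  -3.2  7.8] d [ 0.04  -0.06   0.284  0.008 -0.001  0.003] g 16.2
```

>>> {"op": "jog_arm", "data": {"steps": [[[0, 0.2, 0, 0, 0, 0], [0, 0.3, 0, 0, 0, 0], [0, 0.3, 0, 0, 0, 0]]]}}

```text
t: 20.5
position: [508.8, -237.5, 64.0]
tool_rot: [-0.702, 0.708, -0.048, 0.05]
force: [-2.9, -1.6, 22.8]
gripper_width: 16.0
```

>>> {"op": "jog_arm", "data": {"steps": [[[0, 0, 0, 0, 0, 0], [0, 0, 0, 0, 0, 0], [0, 0, 0, 0, 0, 0]]], "grip": -0.2}}

```text
t: 20.88
position: [506.6, -233.3, 58.8]
tool_rot: [-0.705, 0.706, -0.05, 0.047]
force: [0.6, 0.3, -0.6]
gripper_width: 51.0
```

>>> {"op": "jog_arm", "data": {"steps": [[[0, -3, 0, 0, 0, 0], [0, -5, 0, 0, 0, 0], [0, -5, 0, 0, 0, 0]]]}}

```text
t: 21.25
position: [508.8, -233.7, 111.1]
tool_rot: [-0.704, 0.707, -0.048, 0.049]
force: [-0.3, 0.3, 0.3]
gripper_width: 50.9
```

```bash
python3 st.py -1 -102.3 110; python3 pic.py scene s12 170,290,80,240;  python3 pic.py wrist w12
```

```text
21.25 ctrl [  -1.7 -101.4  111.1] F [-0.3  0.2  0.3] d [ 0.074  0.114 -0.091  0.004  0.     0.002] g 50.9
```

View pics/s12.png

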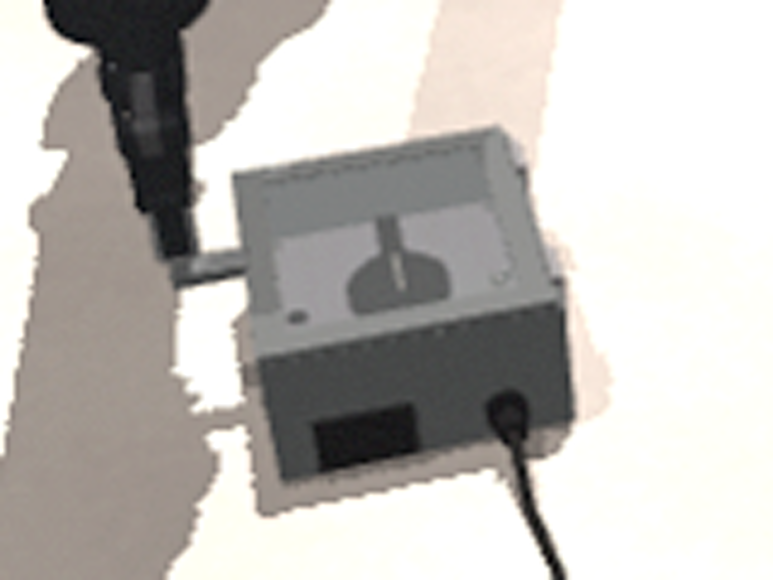

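View pics/w12.png

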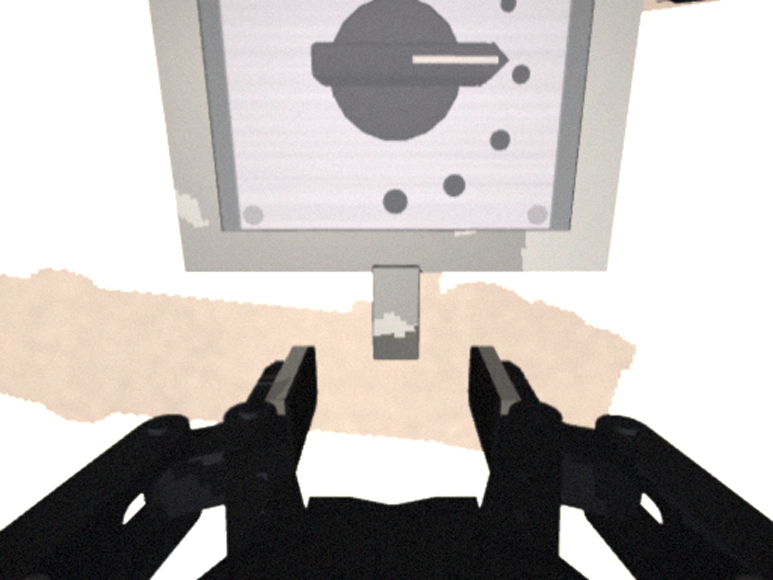

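>>> {"op": "jog_arm", "data": {"steps": [[[0.1, 0, 0, 0, 0, 0], [0.1, 0, 0, 0, 0, 0], [0.1, 1, 0, 0, 0, 0], [0.1, 2.0, 0, 0, 0, 0], [0.1, 2.2, 0, 0, 0, 0]]], "grip": 1}}

```text
t: 21.98
position: [509.0, -233.4, 88.3]
tool_rot: [-0.704, 0.706, -0.049, 0.048]
force: [-3.7, 1.9, 12.6]
gripper_width: 0.2
```

>>> {"op": "jog_arm", "data": {"steps": [[[0, 0.1, 0, 0, 0, 0], [0, 0.3, 0, 0, 0, 0], [0, 0.3, 0, 0, 0, 0]]]}}

```text
t: 22.35
position: [509.2, -233.4, 88.1]
tool_rot: [-0.704, 0.707, -0.049, 0.048]
force: [-8.9, 2.8, 21.3]
gripper_width: 0.2
```

```bash
python3 st.py -1 -102.3 110
```

```text
22.35 ctrl [  -1.5 -101.1   88.1] F [-9.2  1.6 21.3] d [ 4.500e-02 -2.187e+00 -1.320e-01  4.000e-03 -0.000e+00 -1.000e-03] g 0.2
```

>>> {"op": "jog_arm", "data": {"steps": [[[0, -3, 0, 0, 0, 0], [0, -8, -2, 0, 0, 0], [0, -13, -6, 0, 0, 0], [0, -16, -10, 0, 0, 0], [0, -16, -10, 0, 0, 0]]]}}

```text
t: 22.98
position: [494.9, -337.2, 247.8]
tool_rot: [-0.703, 0.708, -0.05, 0.052]
force: [1.1, 1.1, -0.5]
gripper_width: -0.0
```

>>> {"op": "jog_arm", "data": {"steps": [[[0, 0, 0, 0, 0, 0], [0, 0, 0, 0, 0, 0]]]}}

```text
t: 23.22
position: [495.5, -330.2, 244.0]
tool_rot: [-0.705, 0.706, -0.049, 0.047]
force: [0.2, -0.1, -0.2]
gripper_width: -0.1
```

```bash
python3 st.py -1 -102.3 110; python3 pic.py scene s13;  python3 pic.py top t13 140,260,310,430
```

```text
23.225 ctrl [  -1.7 -198.8  244. ] F [ 0.2 -0.1 -0.2] d [ 1.1700e-01  1.3386e+01  9.6650e+00  1.0000e-03  2.0000e-03 -2.0000e-03] g -0.1
```

View pics/s13.png

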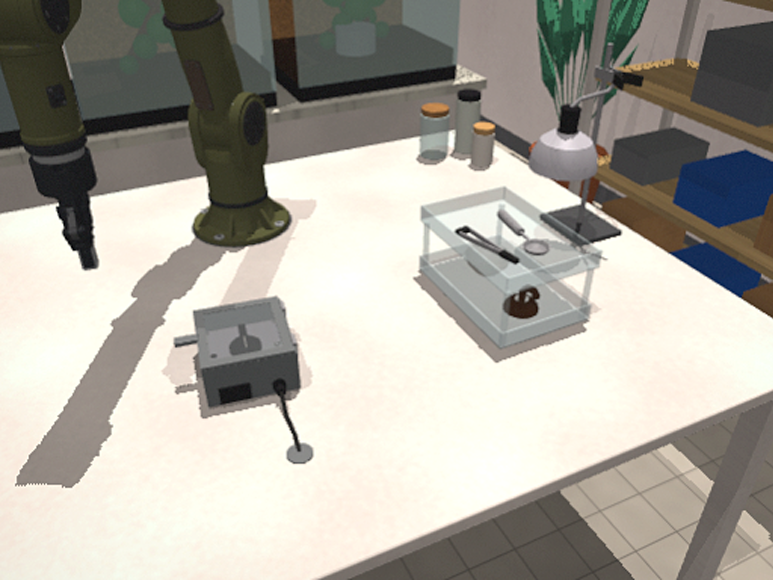

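View pics/t13.png

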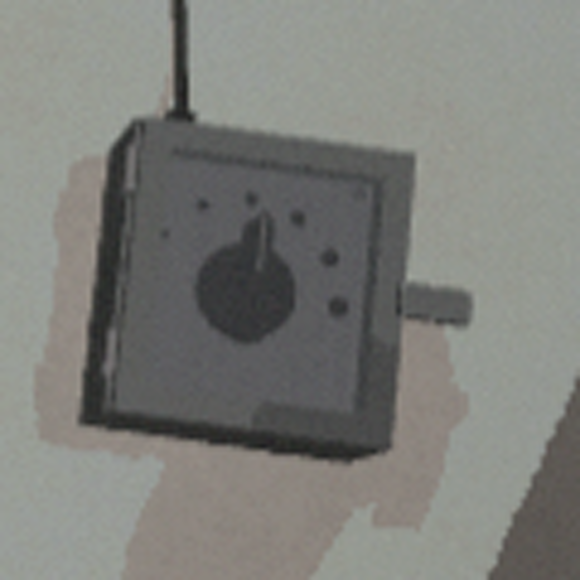

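The cover is shut, the pointer is at the third dot, the arm is clear, and the trays are untouched. Handing in.

```bash
python3 -c "
from bench import r;print(r.hand_in())"
```

```text
the job is handed in; nothing more can be done
None
```

I opened the cover to about 120° by its tab and turned the selector clockwise three clicks, from the ring (off) to the third dot. I then shut the cover again and handed the job in at about 23 s.

- **Selector:** The gripper turned it to about 88°, just short of the third place, and I let go there so the detent could settle it. The wrist picture afterwards shows the pointer at the third dot, at about 90°, and it never ran past.
- **Cover:** When I pressed on the shut tab with about 21 N, its top stood at 88.1 mm. It should be 88 mm when fully shut, and it did not give.
- **Forces and trays:** The force readings stayed under 25 N. I never moved near the trays, and in the last pictures they and the things on them look as they did at the start. The gripper is clear of everything.
- **Small disagreements:** The gripper read 16–17 mm on the 18 mm tab. The measured grip positions were 1–2 mm off in x from my camera estimate, with up to 16 N of side force while opening. Neither affected the outcome.

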